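Hold the lid down on a food sample jar for sealing

ROBOT

A 6-joint arm with a two-finger parallel gripper is mounted at the origin on a cart in front of the work surface, level with it; the furniture and walls round the work are solid. World frame = base frame: x ahead of the robot, y to its left, z up, the work surface at z = 0. Lengths are in mm, angles in rad, forces in N, time in s.
With the tool pointing down it reaches from about 275 to 750 mm from the base axis. Payload 10.2 kg.
Tool frame: the origin (TCP) lies at the very end of the fingers, on their centre line; the grasp point (between the pads) lies 19 mm behind it; z points along the fingers, y is the line along which they close (so a half turn about z gives the same grasp; the last joint's range is limited). The gripper opens to 85 mm and grips with 20 to 120 N. Pads are 22 mm wide; open, the fingers measure 114 mm over their backs; the gripper's body (76 mm by 85 mm) begins 54 mm behind the grasp point. The pads swing forward as they close: fully open they stand 13 mm farther back than shut.
Start: joints at [-1.512, 0.313, 1.498, -0, 1.331, -0.223], TCP at [145.981, -504.302, 231.294] pointing down, gripper open.
Joint ranges: [-2.94, 2.94], [-0.97, 2.17], [0.19, 2.56], [-1.23, 4.37], [0.02, 3.11], [-2.88, 2.88]. Speed limits (rad/s): [2.39, 2.39, 3.01, 3.14, 3.14, 3.14].

INTERFACE

Orientations are given as a unit quaternion [w, x, y, z].
In Python, from rig import * gives the robot as it stands. The module is installed in compiled form; this text tells all that it offers.
- The arm moves only by the shell command python3 -m crank 'ROWS' [FORCE]. ROWS is JSON, a list that holds one entry, the list of rows, each a list of 7 numbers: the shift along the tool's x, y, z in units of 25 mm (1.0 is 25 mm), then the turn, a rotation vector about the tool's x, y, z in units of 8 degrees (1.0 is 8 degrees), then the finger opening in mm, from 0 to 85.4. A call has exactly 8 rows; each row shifts and turns the commanded pose from where the row before left it, along the tool's axes as they then stand; what a row does not reach is not made up. A row lasts 1/10 s, in which the tool goes at most 50 mm and 8.59 degrees, less where a joint would pass 70% of its speed; a pose out of reach is approached as far as the arm can. A call is refused whole if a number of a shift passes 1 or a number of a turn 1, either way. A call with a gripper value outside its range is refused whole. The fingers move at their own pace and stop on an object; FORCE is the grip in N (left out, the last holds). Time passes only in rows, so rows that do not move let the fingers close, or fill a call up. It gives the time, the measured TCP pose, the force, the opening and the grip force at its end, in the units of the state.
- sense(): the state, without advancing time (a new reading comes with each control period).
- capture(name): name is "scene" or "top" or "wrist"; returns the picture (384x512x3 uint8, blue, green, red); there is no depth.
- camera_model(name): a dict with "fx", "fy", "cx", "cy" (pixels), "world_from_camera" (4x4, takes a point from camera to world coordinates); the wrist camera has in their place "T_tool_cam" (4x4, takes a point from camera to tool coordinates, whose origin is the TCP and whose axes are the flange's). Camera axes: x right, y up, looking along -z (the intrinsics and any distortion apply to the point x, -y, -z); pixel columns grow to the right and rows downward; lengths in mm; the calibration is good to about 2 mm. A picture is of the moment at which its call begins: read the wrist's pose just before it. camera_model takes no time and is no camera call.
- finish_job(): hands the job in; it is judged then, once.
The state is a dict: "time_s": time; "joints": joint angles; "dq": joint speeds; "tau": joint torques, N m; "eef_pos": TCP position; "ee_rot": TCP orientation; "force": force on the tool from outside, world axes, zero at the start; "wrist_torque": the same for the moment, N m; "grip_width": opening from 0.0 (shut) to 1.0 (fully open); "grip_force": force on a finger pad.
Only numpy, scipy, OpenCV 4.12 (cv2) and the standard library are available. Lean on these libraries where they do the work, as an engineer would, in place of code of your own. Each camera call takes 0.05 s, during which the arm holds its last target. There are 200 camera calls.

TASK

First turn the lock collar of the sealing stand by its orange pin clockwise until its arm points at the green mark. Then pick up the loose steel lid, set it properly into the mouth of the open jar in the stand, and press it gently and steadily straight down with about 10 newtons (anything from 6 to 14, the red pointer against the green band), so that a colleague can put the seal on. Finish while still holding it pressed like that: do not let go, and leave the other things on the table alone.

Things in the scene. Friction and masses are not known exactly. Their poses are not given: they have to be found in the camera images.
- stand: Sealing stand, fixed: grey round foot 244 mm across, 12 mm high. Origin on the table at its centre, z up; collar and nest are concentric with it. From the origin the pin stands in direction pi + 0.65 - q (rad, from the stand's x axis towards its y axis) at collar value q. White mark on the foot: value 0; green: 1.30. At y = +76 mm a white scale post 70 mm high with a green band.
- collar (a joint): Angle of the lock collar, rad: aluminium ring 127 mm across, top 33 mm above the table, round the nest, with a radial arm and an upright orange pin. Grows clockwise seen from above. 0 = open (white mark); 1.30 = locked (green mark); stops at 0 and 1.35; locked above 1.2. Starts from 0 to 0.45. About 1 N friction at the pin; stays where it is left.
- collar_pin (a point): Centre of the top of the orange pin: upright round bar 14 mm in diameter, 96 mm from the stand's axis, top 93.5 mm above the table, free to grasp or push over its upper 55 mm. Turns with the collar.
- nest (a joint): Travel of the spring-borne blue nest straight down, m: 0 at the top (unloaded, jar in it), 0.022 at the bottom stop. About 1 mm for each newton pressed on the lid, so 10 N gives about 0.010. A red pointer on the nest is against the green band of the post from about 0.006 to 0.014.
- jar: Open stainless sample jar, 89 mm across, 69 mm high, standing loose in the blue nest, foot 46 mm and rim 115 mm above the table. Origin at the centre of its underside, z up. Mouth 82 mm inside; the lid's spigot (78.5 mm) enters 5.5 mm. Properly seated, the lid's origin is 63.5 mm above the jar's, on its axis.
- lid: Loose steel lid, right way up on the table left or right of the stand, the only one not on a jar; 86 mm across, about 40 g. Origin: centre of underside, z up. Spigot 78.5 mm across, 5.5 mm deep; dome to 19 mm; central knob 17 to 35 mm above the origin: two upright leaves 9 mm wide along the lid's x, curling apart to 16 mm along y at the top: grasp across x. The thin tag on it is not solid.
- label_roll: Bystander: loose roll of white labels, 64 mm across, 46 mm high, standing left or right of the stand (on the side where the lid is not); origin at the centre of its underside.
- tape_roll: Bystander: loose tan roll of tape, 104 mm across, 25 mm high, origin at the centre of its underside.
- sanitiser: Bystander: loose white pump bottle with a red pump, 61 x 73 mm, 181 mm high, origin at the centre of its underside.
- thermometer: Bystander: loose blue and white probe thermometer lying flat, 175 mm long, 14 mm high.
- marker: Bystander: loose marker pen, white with a black cap, lying flat, 135 mm long, 16 mm high.
Not all that is in view belongs to the job. Leave any black or blue look-alike of the lid alone.

How it is judged (in metres and radians):
On the way, in this order (a step that is already met when the one before it is completed fails the run):
1. the lock collar is turned to its locked mark, the lid not yet on the jar (value of joint collar above 1.2 rad and distance between lid and jar above 0.1 m), for 0.2 s.
2. the lid is seated in the mouth of the jar (z of lid in the frame of jar between 0.06 and 0.0655 m and horizontal distance between lid and jar below 0.005 m), for 0.2 s.
At the end, for the whole second after the job is handed in: Through the last second: fingers on the lid (over 3 N), lid on jar with 6 to 14 N, nest 4 to 16.5 mm down, lid origin 60 to 65.5 mm above the jar's and within 5 mm of its axis, both level within 0.08 rad, lid slower than 20 mm/s, jar within 6 mm of the stand's axis, collar above 1.2 rad (all of step 2 and value of joint collar above 1.2 rad and horizontal distance between jar and stand below 0.006 m and angle between each of lid, jar's own z axis and vertical below 0.08 rad and contact force between lid and jar between 6 and 14 N and value of joint nest between 0.004 and 0.0165 m and contact force between the fingers and lid above 3 N and linear speed of lid below 0.02 m/s); the arm keeps its last pose, push and grip.
It fails at once if the lid is pressed on the jar with more than 25 N (contact force between lid and jar above 25 N).
It fails at once if the jar is tipped by more than 0.25 rad (angle between jar's own z axis and vertical above 0.25 rad).
It fails at once if a bystander is moved by more than 30 mm (distance of any of label_roll, tape_roll, sanitiser, thermometer, marker from where it was at the start of the episode above 0.03 m).
It also fails if it takes over 59 s, if anything falls off the work surface, if the arm or the gripper's body presses on something with over 40 N, if the wrist force passes 120 N, or if a joint passes its speed limit or range.

## Working session

There is one attempt and no reset: what is moved stays moved. The work goes in short steps, Python scripts to look and compute and a shell command to move; the robot and the scene stay as the last step left them, time stands still between calls to the robot, and variables do not carry over. Pictures are saved under pics/ and viewed, at most 10 in all, crops included, and the job is handed in when it is done.

```bash
mkdir -p pics; ls; python3 - <<'E'
from rig import *
import cv2,numpy as np
s=sense();print({k:np.round(v,3).tolist() for k,v in s.items()})
ims=[capture(n) for n in("scene","top")]
for n,i in zip(("scene","top"),ims):
    cv2.imwrite(f"pics/{n}0.png",i);m=camera_model(n);print({k:np.round(v,3).tolist() if not isinstance(v,str) else v for k,v in m.items()})
cv2.imwrite("pics/a.png",cv2.resize(ims[0],(800,600)));cv2.imwrite("pics/b.png",cv2.resize(ims[1],(800,600)))
m=camera_model("wrist");print({k:np.round(v,3).tolist() for k,v in m.items()})
E
```

```text
pics
{'time_s': 0.0, 'joints': [-1.512, 0.313, 1.498, 0.0, 1.331, -0.223], 'dq': [0.001, 0.001, 0.001, 0.001, 0.001, 0.0], 'tau': [-0.0, -41.226, -25.974, -0.0, 0.004, -0.0], 'eef_pos': [145.967, -504.025, 230.715], 'ee_rot': [-0.001, 0.99, 0.14, 0.0], 'force': [-0.345, 0.907, -0.351], 'wrist_torque': [-0.02, -0.066, -0.001], 'grip_force': 0.0, 'grip_width': 0.996}
{'fx': 462.746, 'fy': 462.746, 'cx': 244.944, 'cy': 196.1, 'world_from_camera': [[0.462, 0.384, -0.799, -654.954], [-0.887, 0.201, -0.417, -609.024], [0.0, 0.901, 0.433, 728.428], [0.0, 0.0, 0.0, 1.0]]}
{'fx': 418.338, 'fy': 418.338, 'cx': 259.77, 'cy': 193.992, 'world_from_camera': [[0.005, 0.996, -0.089, 379.369], [-1.0, 0.006, 0.007, -0.746], [0.007, 0.089, 0.996, 1480.527], [0.0, 0.0, 0.0, 1.0]]}
{'fx': 273.02, 'fy': 273.02, 'cx': 252.214, 'cy': 187.53, 'T_tool_cam': [[-0.0, 0.964, 0.268, 67.833], [1.0, 0.0, -0.0, 1.416], [-0.0, 0.268, -0.964, -143.457], [0.0, 0.0, 0.0, 1.0]]}
```

View pics/a.png

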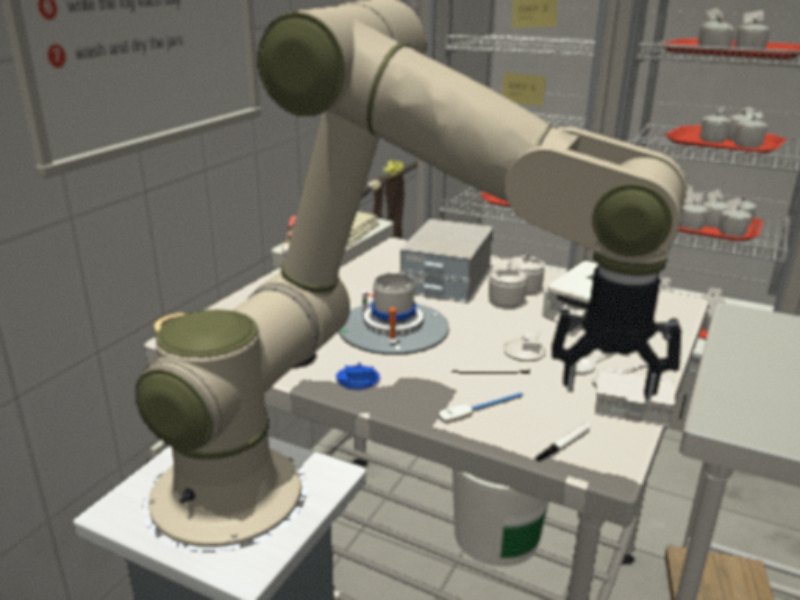

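View pics/b.png

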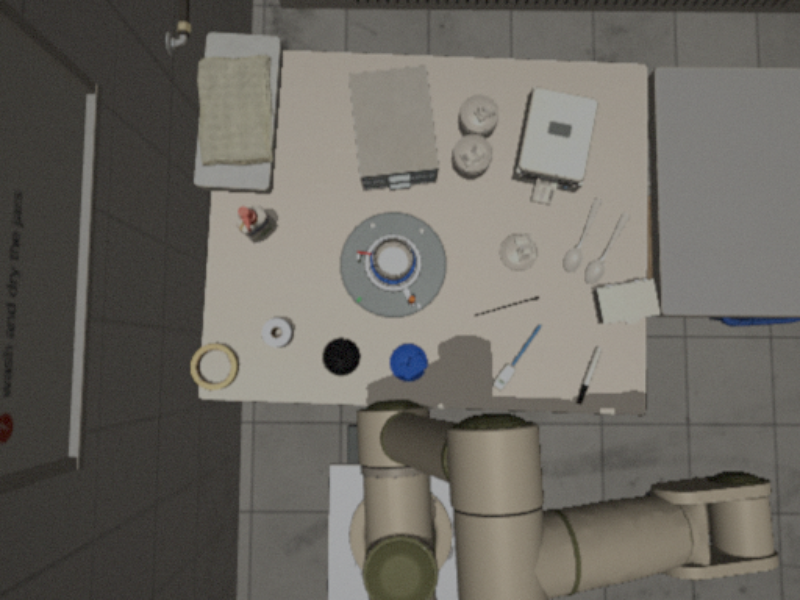

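Scene view: the stand is at about (393,320) with the orange pin at (392,325), and the bare steel lid is at (525,347). Top view: stand foot at (393,265), pin at (411,298), lid at (519,252), and label roll at (277,333). The blue and black discs are decoys.

```bash
cat > h.py <<'E'
from rig import *
import cv2,numpy as np
from scipy.spatial.transform import Rotation as R
def tool():
    s=sense();q=s["ee_rot"];T=np.eye(4);T[:3,:3]=R.from_quat([q[1],q[2],q[3],q[0]]).as_matrix();T[:3,3]=s["eef_pos"];return T
def cam(n):
    m=camera_model(n)
    return m,(tool()@np.array(m["T_tool_cam"]) if n=="wrist" else np.array(m["world_from_camera"]))
def ray(c,u,v):
    m,W=c;d=W[:3,:3]@np.array([(u-m["cx"])/m["fx"],-(v-m["cy"])/m["fy"],-1]);return W[:3,3],d/np.linalg.norm(d)
def plane(c,u,v,z):
    o,d=ray(c,u,v);return o+d*(z-o[2])/d[2]
def meet(rays):
    A=sum(np.eye(3)-np.outer(d,d) for o,d in rays);b=sum((np.eye(3)-np.outer(d,d))@o for o,d in rays)
    p=np.linalg.solve(A,b);return p,[round(float(np.linalg.norm(np.cross(p-o,d))),1) for o,d in rays]
def proj(c,p):
    m,W=c;q=np.linalg.inv(W)@np.r_[p,1];return m["cx"]-m["fx"]*q[0]/q[2],m["cy"]+m["fy"]*q[1]/q[2]
def blob(im,lo,hi,roi=None,k=3):
    h=cv2.inRange(cv2.cvtColor(im,cv2.COLOR_BGR2HSV),np.array(lo),np.array(hi))
    if roi: z=np.zeros_like(h);x0,y0,x1,y1=roi;z[y0:y1,x0:x1]=h[y0:y1,x0:x1];h=z
    cs,_=cv2.findContours(h,cv2.RETR_EXTERNAL,cv2.CHAIN_APPROX_NONE);return sorted(cs,key=cv2.contourArea,reverse=True)[:k]
def to(p,yaw=None):
    """print tool-frame shift (units) after levelling/turning to yaw of tool x"""
    T=tool();Rd=T[:3,:3]
    if yaw is not None:
        c,s=np.cos(yaw),np.sin(yaw);Rd=np.array([[c,s,0],[s,-c,0],[0,0,-1]])
        print("turn units",np.round(np.degrees(R.from_matrix(T[:3,:3].T@Rd).as_rotvec())/8,3))
    print("shift units",np.round(Rd.T@(np.array(p)-T[:3,3])/25,3))
E
python3 - <<'E'
from h import *
t=cv2.imread("pics/top0.png");s=cv2.imread("pics/scene0.png");ct,cs=cam("top"),cam("scene")
def show(n,im,lo,hi,roi):
    for c in blob(im,lo,hi,roi):
        if cv2.contourArea(c)>3:
            r=c[:,0,:];print(n,cv2.contourArea(c),cv2.fitEllipse(c) if len(c)>4 else r.mean(0),"top",r[r[:,1].argmin()],"bb",cv2.boundingRect(c))
show("pin top",t,(0,120,80),(22,255,255),(215,130,290,215))
show("pin scene",s,(0,120,80),(22,255,255),(220,170,290,240))
show("green top",t,(40,70,50),(85,255,255),(215,130,290,215))
for n,u,v,z in(("stand",393,265,12),("lid",519,252,10),("pintop",411,298,93),("blue",408,362,10),("black",341,356,10),("label",277,333,46),("green",360,300,12),("white",418,305,12),("wL",373,226,12),("wR",421,231,12)):
    print(n,np.round(plane(ct,u/1.5625,v/1.5625,z),0))
# foot ellipse
show("foot",t,(75,12,60),(125,90,255),(210,130,295,210))
to((470,-215,300),0)
E
```

```text
pin top 6.0 ((263.1051025390625, 191.44744873046875), (2.22908353805542, 4.793834209442139), 8.689316749572754) top [264 189] bb (262, 189, 3, 5)
pin scene 38.0 ((250.7975616455078, 204.38662719726562), (3.523603916168213, 20.045228958129883), 179.3116455078125) top [249 197] bb (249, 197, 5, 19)
stand [597.  19.  12.]
lid [ 629. -268.   10.]
pintop [514. -21.  93.]
blue [378. -16.  10.]
black [391. 134.  10.]
label [440. 271.  46.]
green [517.  93.  12.]
white [506. -38.  12.]
wL [686.  65.  12.]
wR [675. -44.  12.]
foot 6.0 ((264.67266845703125, 164.33450317382812), (2.2417190074920654, 9.664207458496094), 167.10215759277344) top [263 159] bb (263, 159, 4, 11)
turn units [-8.000e-03 -1.000e-03  2.018e+00]
shift units [ 12.961 -11.562  -2.769]
```

```bash
python3 -m crank '[[[0,0,0,0,0,1,85],[0,0,0,0,0,1,85],[1,-0.93,-0.05,0,0,0,85],[1,-0.93,-0.05,0,0,0,85],[1,-0.93,-0.05,0,0,0,85],[1,-0.93,-0.05,0,0,0,85],[1,-0.93,-0.05,0,0,0,85],[1,-0.93,-0.05,0,0,0,85]]]'
python3 -m crank '[[[1,-0.93,-0.05,0,0,0,85],[1,-0.93,-0.05,0,0,0,85],[1,-0.93,-0.05,0,0,0,85],[1,-0.93,-0.05,0,0,0,85],[1,-0.93,-0.05,0,0,0,85],[1,-0.93,-0.05,0,0,0,85],[1,-0.93,-0.05,0,0,0,85],[1,-0.93,-0.05,0,0,0,85]]]'
python3 -m crank '[[[1,-0.93,-0.05,0,0,0,85],[1,-0.93,-0.05,0,0,0,85],[1,-0.93,-0.05,0,0,0,85],[0,0,0,0,0,0,85],[0,0,0,0,0,0,85],[0,0,0,0,0,0,85],[0,0,0,0,0,0,85],[0,0,0,0,0,0,85]]]'
python3 - <<'E'
from h import *
np.save("pics/T1.npy",tool());im=capture("wrist");cv2.imwrite("pics/w1.png",im);cv2.imwrite("pics/c.png",cv2.resize(im,(800,600),interpolation=cv2.INTER_CUBIC))
E
```

```text
time_s: 0.9
eef_pos: [296.4, -363.2, 238.6]
ee_rot: [-0.0, 1.0, 0.001, -0.0]
force: [-0.3, -0.7, -0.2]
grip_width: 1.0
grip_force: 0.0
time_s: 1.7
eef_pos: [496.0, -176.7, 248.6]
ee_rot: [-0.0, 1.0, 0.001, -0.0]
force: [0.5, -0.4, -0.4]
grip_width: 0.999
grip_force: 0.0
time_s: 2.5
eef_pos: [569.6, -108.6, 252.7]
ee_rot: [0.0, 1.0, 0.001, 0.0]
force: [0.5, -0.6, -0.2]
grip_width: 0.995
grip_force: 0.0
```

View pics/c.png

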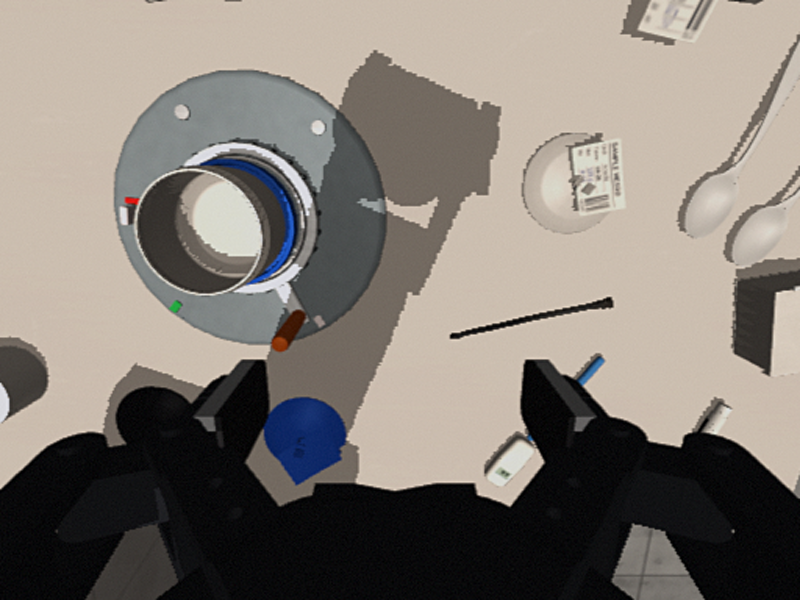

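The wrist view shows the jar rim centred at (200,231), pin top at (281,344), green mark at (176,306), and white mark at (319,321). The lid is at (568,183), with its tag covering the knob at about (580,185).

```bash
python3 - <<'E'
from h import *
m=camera_model("wrist");T=np.load("pics/T1.npy");c=(m,T@np.array(m["T_tool_cam"]));k=1.5625
P=lambda u,v,z:np.round(plane(c,u/k,v/k,z),1)
print("pin",P(281,344,93.5),"green",P(176,306,12),"white",P(319,321,12),"rim",P(200,231,115))
print("bolts",P(182,112,12),P(318,127,12))
# foot: circle edges fit on plane z=12
pts=np.array([P(u,v,12)[:2] for u,v in((243,69),(115,190),(385,200),(150,290),(180,325),(225,341),(150,115),(330,100),(360,130))])
A=np.c_[2*pts,np.ones(len(pts))];x=np.linalg.lstsq(A,(pts**2).sum(1),rcond=None)[0];print("foot",x[:2],np.sqrt(x[2]+x[0]**2+x[1]**2))
# rim circle
pts=np.array([P(u,v,115)[:2] for u,v in((135,231),(264,232),(190,168),(210,294),(150,190),(250,275))])
A=np.c_[2*pts,np.ones(len(pts))];x=np.linalg.lstsq(A,(pts**2).sum(1),rcond=None)[0];print("rim",x[:2],np.sqrt(x[2]+x[0]**2+x[1]**2))
# lid left side edge at z~7 (brim)
pts=np.array([P(u,v,6)[:2] for u,v in((523,185),(567,132),(567,233),(535,150),(535,216),(545,140),(548,226))])
A=np.c_[2*pts,np.ones(len(pts))];x=np.linalg.lstsq(A,(pts**2).sum(1),rcond=None)[0];print("lid",x[:2],np.sqrt(x[2]+x[0]**2+x[1]**2))
# triangulate pin top with scene
s=cam("scene");print("pin scene",meet([ray(c,281/k,344/k),ray(s,250.9,195.5)]))
i=cv2.imread("pics/w1.png")[70:160,320:410];cv2.imwrite("pics/d.png",cv2.resize(i,None,fx=6,fy=6,interpolation=cv2.INTER_CUBIC))
E
```

```text
pin [513.5 -24.   93.5] green [518.3  95.3  12. ] white [503.5 -38.7  12. ] rim [602.   17.6 115. ]
bolts [688.1  67.3  12. ] [676.5 -45.8  12. ]
foot [597.35123045  15.20859763] 121.80200631091304
rim [600.06668019  17.62540897] 41.493432543059306
lid [ 631.88261592 -268.29705645] 43.89041144801398
pin scene (array([515.19485178, -23.08422621, 100.66231606]), [3.0, 3.0])
```

View pics/d.png

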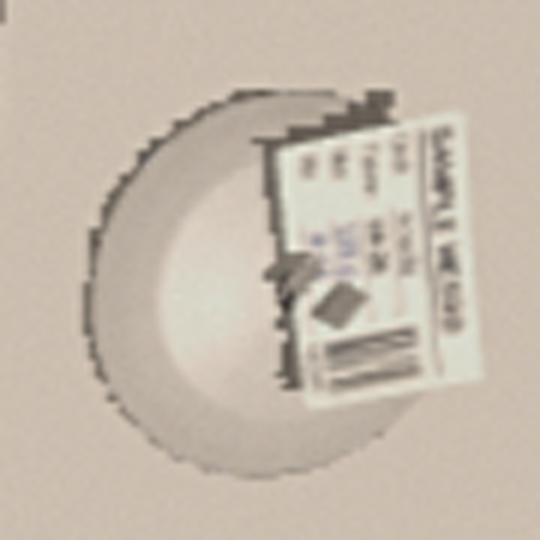

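```bash
python3 -m crank '[[[-0.56,-0.85,0,0,0,0,36],[-0.56,-0.85,0,0,0,0,36],[-0.56,-0.85,0,0,0,0,36],[-0.56,-0.85,0,0,0,0,36],[0,0,0.96,0,0,0,36],[0,0,0.96,0,0,0,36],[0,0,0.9,0,0,0,36],[0,0,0,0,0,0,36]]]'
python3 - <<'E'
from h import *
T=tool();c=cam("wrist");im=capture("wrist");cv2.imwrite("pics/w2.png",im);np.save("pics/T2.npy",T);cv2.imwrite("pics/e.png",cv2.resize(im,(800,600),interpolation=cv2.INTER_CUBIC))
for b in blob(im,(3,150,60),(20,255,255)):
    if cv2.contourArea(b)>20:print(cv2.contourArea(b),cv2.boundingRect(b),cv2.minAreaRect(b))
print(proj(c,[513.5,-24,93.5]),sense()["grip_width"])
E
```

```text
time_s: 3.35
eef_pos: [512.4, -23.0, 179.8]
ee_rot: [-0.001, 1.0, 0.001, -0.002]
force: [-0.6, -0.2, 0.8]
grip_width: 0.424
grip_force: 0.0
319.0 (243, 169, 15, 29) ((250.0, 183.0), (28.0, 14.0), 90.0)
(np.float64(251.9160830632851), np.float64(190.73316739603482)) 0.41821562615861213
```

View pics/e.png

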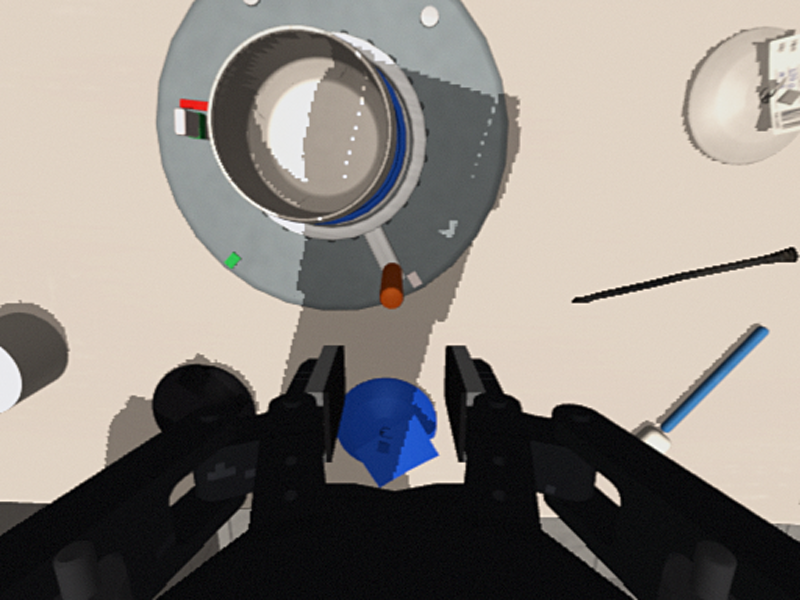

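The pin top is at (391,298), as predicted, and it is lined up between the fingers. Next I lower and push.

```bash
python3 -m crank '[[[0,0,0.96,0,0,0,36],[0,0,0.96,0,0,0,36],[0,0,0.96,0,0,0,36],[0,0,0.96,0,0,0,36],[0,0,0.96,0,0,0,36],[-0.06,-0.36,0,0,0,0,36],[-0.15,-0.45,0,0,0,0,36],[-0.15,-0.45,0,0,0,0,36]]]'
python3 - <<'E'
from h import *
T=tool();c=cam("wrist");im=capture("wrist");cv2.imwrite("pics/w3.png",im)
for b in blob(im,(3,150,60),(20,255,255)):
    if cv2.contourArea(b)>20:print(cv2.contourArea(b),cv2.boundingRect(b))
print(proj(c,[505,0,93.5]),proj(c,[505,0,60]))
# two-view heights
m=camera_model("wrist");c1,c2=[(m,np.load(f"pics/T{i}.npy")@np.array(m["T_tool_cam"])) for i in(1,2)];k=1.5625
def t(n,a,b):print(n,meet([ray(c1,a[0]/k,a[1]/k),ray(c2,b[0]/k,b[1]/k)]))
t("pin",(281,344),(391,298));t("rim",(200,231),(302,124));t("green",(176,306),(233,260));t("lidleft",(523,185),(685,110));t("bolt",(318,127),(429,16))
E
```

```text
time_s: 4.2
eef_pos: [505.1, 9.2, 63.7]
ee_rot: [0.0, 1.0, 0.001, 0.001]
force: [0.3, -1.2, 0.7]
grip_width: 0.42
grip_force: 0.5
1507.5 (259, 202, 32, 70)
(np.float64(268.96350211957764), np.float64(263.1259721182289)) (np.float64(265.51164904707736), np.float64(232.72684627664293))
pin (array([511.82932443, -22.6100162 ,  88.7902265 ]), [0.3, 0.3])
rim (array([602.19607384,  17.57752025, 115.37360014]), [0.3, 0.3])
green (array([518.70756711,  94.78125588,  13.05814606]), [0.1, 0.1])
lidleft (array([ 626.47037043, -228.0480258 ,   -2.26907599]), [2.7, 2.7])
bolt (array([676.3372075 , -46.1822352 ,  15.41711984]), [0.3, 0.3])
```

```bash
python3 -m crank '[[[-0.04,-0.38,0,0,0,0,36],[-0.04,-0.38,0,0,0,0,36],[0.04,-0.38,0,0,0,0,36],[0.04,-0.38,0,0,0,0,36],[0.11,-0.37,0,0,0,0,36],[0.11,-0.37,0,0,0,0,36],[0.18,-0.34,0,0,0,0,36],[0.18,-0.34,0,0,0,0,36]]]'
python3 -m crank '[[[0.21,-0.26,0,0,0,0,36],[0.21,-0.26,0,0,0,0,36],[0,0,0,0,0,0,36],[0,0,0,0,0,0,36],[0,0,0,0,0,0,36],[0,0,0,0,0,0,36],[0,0,0,0,0,0,36],[0,0,0,0,0,0,36]]]'
python3 - <<'E'
from h import *
c=cam("wrist");im=capture("wrist");cv2.imwrite("pics/w4.png",im)
for b in blob(im,(3,150,60),(20,255,255)):
    if cv2.contourArea(b)>20:
        x,y,w,h=cv2.boundingRect(b);p=plane(c,x+w/2,y+h-w/2,93.5);print((x,y,w,h),p,p[:2]-[597.5,16.5],"a",np.arctan2(p[1]-16.5,597.5-p[0]))
E
```

```text
time_s: 5.05
eef_pos: [519.4, 82.6, 62.0]
ee_rot: [-0.0, 1.0, 0.001, 0.0]
force: [-1.4, -1.0, 0.0]
grip_width: 0.42
grip_force: 0.5
time_s: 5.85
eef_pos: [529.5, 94.8, 62.1]
ee_rot: [-0.0, 1.0, 0.001, 0.0]
force: [0.3, -0.0, -0.2]
grip_width: 0.426
grip_force: 0.0
(257, 206, 31, 71) [531.22922106  84.13117511  93.5       ] [-66.27077894  67.63117511] a 0.7955574577142172
```

```bash
python3 -m crank '[[[0,0,-0.96,0,0,0,36],[0,0,-0.96,0,0,0,36],[0,0,-0.96,0,0,0,36],[0,0,-0.96,0,0,0,36],[0,0,-0.96,0,0,0,36],[0,0,-0.96,0,0,0,36],[0.2,0.98,0,0,0,0,50],[0.2,0.98,0,0,0,0,60]]]'
python3 -m crank '[[[0.2,0.98,0,0,0,0,60],[0.2,0.98,0,0,0,0,60],[0.2,0.98,0,0,0,0,60],[0.2,0.98,0,0,0,0,60],[0.2,0.98,0,0,0,0,60],[0.2,0.98,0,0,0,0,60],[0.2,0.98,0,0,0,0,60],[0.2,0.98,0,0,0,0,60]]]'
python3 -m crank '[[[0.2,0.98,0,0,0,0,60],[0.2,0.98,0,0,0,0,60],[0,0,0.9,0,0,0,60],[0,0,0.9,0,0,0,60],[0,0,0,0,0,0,60],[0,0,0,0,0,0,60],[0,0,0,0,0,0,60],[0,0,0,0,0,0,60]]]'
python3 - <<'E'
from h import *
T=tool();c=cam("wrist");im=capture("wrist");cv2.imwrite("pics/w5.png",im);np.save("pics/T5.npy",T)
u,v=map(int,proj(c,[632,-268,25]));print(u,v,im.shape)
x0,y0=max(u-65,0),max(v-55,0);i=im[y0:y0+110,x0:x0+130];print(x0,y0)
a=cv2.resize(i,None,fx=6,fy=5.45,interpolation=cv2.INTER_CUBIC);cv2.imwrite("pics/f.png",a[:600,:780]);print(a.shape)
E
```

```text
time_s: 6.7
eef_pos: [539.8, 45.7, 206.9]
ee_rot: [0.0, 1.0, 0.002, 0.001]
force: [0.9, -0.8, -0.1]
grip_width: 0.697
grip_force: 0.0
time_s: 7.5
eef_pos: [580.1, -151.0, 206.0]
ee_rot: [-0.0, 1.0, 0.001, -0.0]
force: [-0.1, 0.4, 0.3]
grip_width: 0.702
grip_force: 0.0
time_s: 8.3
eef_pos: [590.6, -199.0, 162.3]
ee_rot: [0.001, 1.0, 0.001, 0.001]
force: [-0.6, -0.4, 0.3]
grip_width: 0.703
grip_force: 0.0
318 139 (384, 512, 3)
253 84
(600, 780, 3)
```

View pics/f.png

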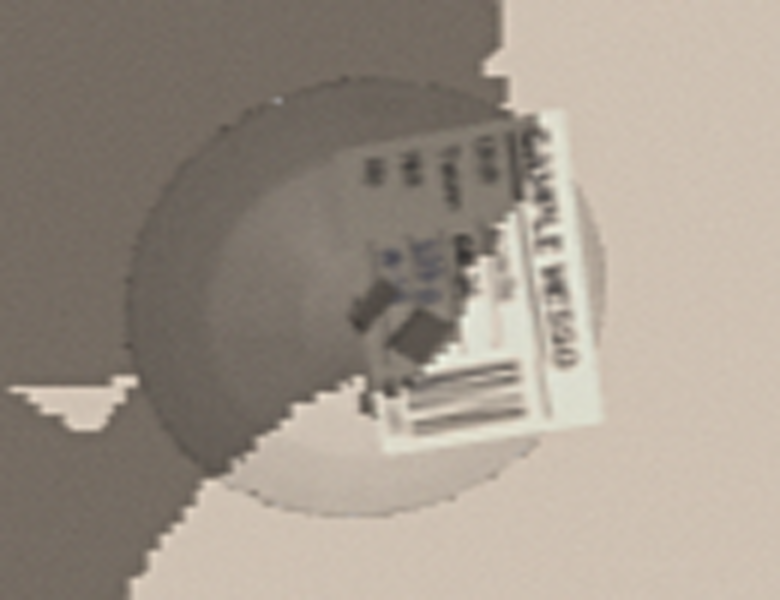

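The knob's two leaf tops show through the tag at crop (377,306) and (422,335). The lid outline runs from 126 to 605 and from 77 to 517.

```bash
python3 - <<'E'
from h import *
m=camera_model("wrist");c1,c5=[(m,np.load(f"pics/T{i}.npy")@np.array(m["T_tool_cam"])) for i in(1,5)]
a=lambda x,y:(320+x/6,70+y/6);b=lambda x,y:(253+x/6,84+y/5.4545)
print("knob",meet([ray(c1,*a(317,287)),ray(c5,*b(401,324))]))
for n,c,f,z,pts in(("w1",c1,a,35,[(342,280),(370,298),(335,328),(312,305)]),("w5",c5,b,35,[(427,308),(458,333),(420,362),(385,335)])):
    p=[plane(c,*f(*q),z)[:2] for q in pts];p=np.array(p)
    ey=(p[1]-p[0])+(p[2]-p[3]);ex=(p[3]-p[0])+(p[2]-p[1])
    print(n,"y-edge",ey/2,np.degrees(np.arctan2(ey[1],ey[0])),"x-edge",ex/2,np.degrees(np.arctan2(ex[1],ex[0])))
for n,c,p,q in(("w1",c1,a(282,261),a(352,313)),("w5",c5,b(363,300),b(439,347))):
    P,Q=plane(c,*p,35),plane(c,*q,35);d=Q-P;print(n,"centre",((P+Q)/2)[:2],np.linalg.norm(d),"ydir",np.degrees(np.arctan2(d[1],d[0])))
im=cv2.imread("pics/w5.png")
pts=np.array([plane(c5,*b(*q),6)[:2] for q in[(126,300),(350,77),(350,517),(160,420),(230,115),(605,285),(450,500),(180,160)]])
A=np.c_[2*pts,np.ones(len(pts))];x=np.linalg.lstsq(A,(pts**2).sum(1),rcond=None)[0];print("lid",x[:2],np.sqrt(x[2]+x[0]**2+x[1]**2))
E
```

```text
knob (array([ 629.38990327, -268.43200152,   27.62647243]), [1.1, 1.1])
w1 y-edge [-4.26222007 -5.98803923] -125.44284035576489 x-edge [-5.73378029  6.25995394] 132.4880041435043
w5 y-edge [-4.67123034 -5.77140732] -128.9858281906125 x-edge [-5.05996609  6.22323788] 129.1137363861514
w1 centre [ 630.50017141 -264.7285849 ] 19.484507314163437 ydir -123.48646288026434
w5 centre [ 629.25892919 -267.15885339] 15.536262729551497 ydir -122.7420490886809
lid [ 630.05342843 -267.46158224] 43.69114062733053
```

```bash
python3 -c "
from h import *
print(np.round(sense()['joints'],3))"
python3 -m crank '[[[0,0,0,0,0,-0.95,40],[0,0,0,0,0,-0.95,40],[0,0,0,0,0,-0.95,40],[0,0,0,0,0,-0.95,40],[0,0,0,0,0,-0.95,40],[0,0,0,0,0,-0.95,40],[0,0,0,0,0,-0.95,40],[0,0,0,0,0,0,40]]]'
python3 - <<'E'
from h import *
print(np.round(sense()['joints'],3));T=tool();print(T[:3,0]);yaw=np.arctan2(T[1,0],T[0,0]);to((630,-267.5,100),np.radians(53));to((630,-267.5,22))
E
```

```text
[-0.513  0.583  1.275  0.     1.281  1.055]
time_s: 9.15
eef_pos: [590.4, -198.9, 161.6]
ee_rot: [0.0, 0.893, 0.449, 0.0]
force: [-0.7, -0.4, 0.6]
grip_width: 0.467
grip_force: 0.0
[-0.513  0.584  1.276  0.     1.281  0.126]
[5.95979417e-01 8.02999703e-01 1.08398051e-04]
turn units [ 0.006 -0.001  0.052]
shift units [-1.236  2.917  2.463]
shift units [-1.258  2.903  5.586]
```

```bash
python3 -m crank '[[[-0.42,0.97,0,0,0,0,40],[-0.42,0.97,0,0,0,0,40],[-0.42,0.97,0,0,0,0,40],[0,0,0.83,0,0,0,40],[0,0,0.83,0,0,0,40],[0,0,0.83,0,0,0,40],[0,0,0,0,0,0,40],[0,0,0,0,0,0,40]]]'
python3 - <<'E'
from h import *
T=tool();c=cam("wrist");im=capture("wrist");cv2.imwrite("pics/w6.png",im);np.save("pics/T6.npy",T)
print(T[:3,3],proj(c,[630,-267.5,35]),proj(c,T[:3,3]))
cv2.imwrite("pics/g.png",cv2.resize(im[110:350,130:370],(600,600),interpolation=cv2.INTER_CUBIC))
E
```

```text
time_s: 9.95
eef_pos: [630.0, -267.7, 99.6]
ee_rot: [0.0, 0.894, 0.448, 0.0]
force: [-0.8, -0.2, 0.9]
grip_width: 0.468
grip_force: 0.0
[ 630.0202279  -267.70480131   99.60029916] (np.float64(250.40822472751117), np.float64(198.34167802473314)) (np.float64(249.99049642164076), np.float64(233.13787298406552))
```

View pics/g.png

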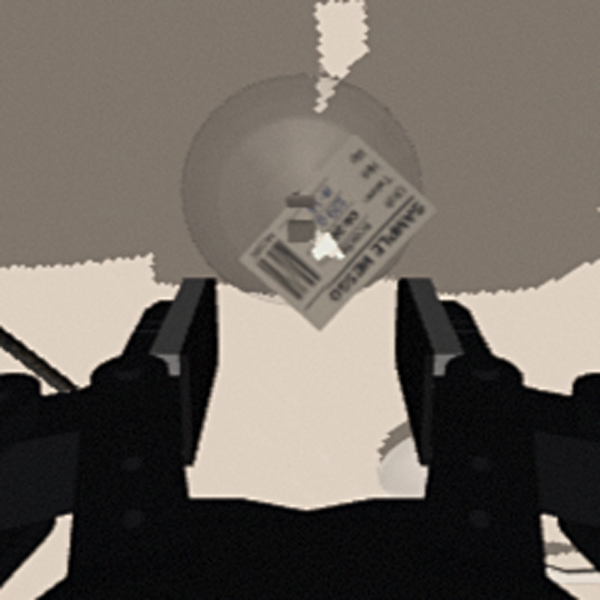

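The leaf tops sit square to the fingers at (300,200) and (300,231), as predicted. Next I lower and grip.

```bash
python3 -m crank '[[[0,0,0.77,0,0,0,40],[0,0,0.77,0,0,0,40],[0,0,0.77,0,0,0,40],[0,0,0.77,0,0,0,40],[0,0,0,0,0,0,40],[0,0,0,0,0,0,0],[0,0,0,0,0,0,0],[0,0,0,0,0,0,0]]]' 50
python3 -m crank '[[[0,0,0,0,0,0,0],[0,0,0,0,0,0,0],[0,0,0,0,0,0,0],[0,0,0,0,0,0,0],[0,0,-0.3,0,0,0,0],[0,0,-0.3,0,0,0,0],[0,0,-0.3,0,0,0,0],[0,0,0,0,0,0,0]]]'
```

```text
time_s: 10.8
eef_pos: [630.6, -268.1, 23.9]
ee_rot: [0.001, 0.894, 0.449, 0.001]
force: [-0.4, 1.0, 5.7]
grip_width: 0.081
grip_force: 49.1
time_s: 11.6
eef_pos: [630.4, -268.0, 46.0]
ee_rot: [0.001, 0.894, 0.449, 0.001]
force: [-0.1, -0.3, -0.5]
grip_width: 0.084
grip_force: 49.0
```

```bash
python3 -m crank '[[[0,0,-0.8,0,0,0,0],[0,0,-0.95,0,0,0,0],[0,0,-0.95,0,0,0,0],[0,0,-0.95,0,0,0,0],[0,0,-0.95,0,0,0,0],[0,0,-0.95,0,0,0,0],[0,0,-0.95,0,0,0,0],[0,0,-0.46,0,0,0,0]]]'
python3 -m crank '[[[0.57,-0.98,0,0,0,0,0],[0.57,-0.98,0,0,0,0,0],[0.57,-0.98,0,0,0,0,0],[0.57,-0.98,0,0,0,0,0],[0.57,-0.98,0,0,0,0,0],[0.57,-0.98,0,0,0,0,0],[0.57,-0.98,0,0,0,0,0],[0.57,-0.98,0,0,0,0,0]]]'
python3 -m crank '[[[0,0,0,0,0,0,0],[0,0,0,0,0,0,0],[0,0,0,0,0,0,0],[0,0,0,0,0,0,0],[0,0,0,0,0,0,0],[0,0,0,0,0,0,0],[0,0,0,0,0,0,0],[0,0,0,0,0,0,0]]]'
python3 - <<'E'
from h import *
T=tool();im=capture("wrist");cv2.imwrite("pics/w7.png",im);np.save("pics/T7.npy",T)
cv2.imwrite("pics/i.png",cv2.resize(im[:300,50:450],(800,600),interpolation=cv2.INTER_CUBIC))
E
```

```text
time_s: 12.4
eef_pos: [630.1, -267.8, 220.5]
ee_rot: [0.001, 0.894, 0.449, 0.001]
force: [-0.5, -0.3, 0.0]
grip_width: 0.08
grip_force: 49.0
time_s: 13.2
eef_pos: [539.8, -58.1, 217.7]
ee_rot: [-0.0, 0.894, 0.449, -0.0]
force: [1.1, -0.3, -0.5]
grip_width: 0.077
grip_force: 49.0
time_s: 14.0
eef_pos: [540.6, -59.2, 218.3]
ee_rot: [0.0, 0.894, 0.449, 0.0]
force: [-0.5, -0.7, 0.2]
grip_width: 0.08
grip_force: 49.0
```

View pics/i.png

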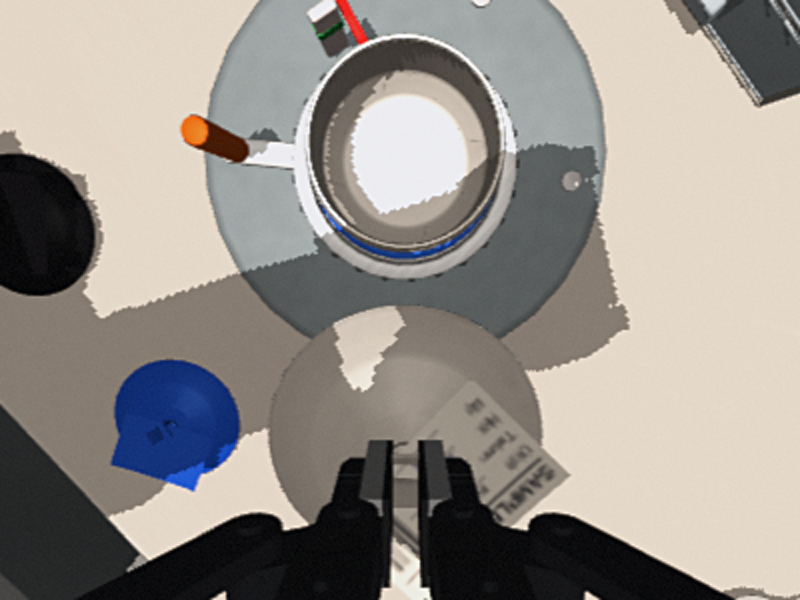

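The lid is held level at (405,430), the jar rim is centred near (405,143), and the pin arm covers the green mark. Next I fit both circles for the alignment.

```bash
cat > fit.py <<'E'
from h import *
from scipy.optimize import least_squares
def edge(c,im,ctr,r,z,angs,w=5,sign=1):
    """sub-pixel radial edges near circle; returns plane points"""
    g=cv2.GaussianBlur(cv2.cvtColor(im,cv2.COLOR_BGR2GRAY),(0,0),.8).astype(np.float32);out=[]
    for a in angs:
        rr=np.arange(r-w,r+w,.25);uv=np.array([proj(c,[ctr[0]+q*np.cos(a),ctr[1]+q*np.sin(a),z]) for q in rr],np.float32)
        v=cv2.remap(g,uv[:,:1],uv[:,1:],cv2.INTER_LINEAR)[:,0];d=np.gradient(v)*(sign or 1)
        if not sign:d=abs(d)
        k=d.argmax()
        if d[k]>2:out.append([ctr[0]+rr[k]*np.cos(a),ctr[1]+rr[k]*np.sin(a)])
    return np.array(out)
def circ(p,c0,r0,fix=False):
    f=(lambda x:np.hypot(*(p-x[:2]).T)-r0) if fix else (lambda x:np.hypot(*(p-x[:2]).T)-x[2])
    s=least_squares(f,[*c0] if fix else [*c0,r0],loss="soft_l1",f_scale=.4);return np.round(s.x,2),np.round(np.median(abs(s.fun)),2),len(p)
E
python3 - <<'E'
from fit import *
m=camera_model("wrist");A=np.radians(np.arange(0,360,5))
for i in(1,2,7):
    T=np.load(f"pics/T{i}.npy");c=(m,T@np.array(m["T_tool_cam"]));im=cv2.imread(f"pics/w{i}.png")
    for sg in(1,-1,0):
        ctr=(600,17.6)
        for _ in range(2):
            p=edge(c,im,ctr,43,115,A,5,sg);r=circ(p,ctr,43);ctr=r[0][:2]
        print(i,sg,r)
T=np.load("pics/T7.npy");c=(m,T@np.array(m["T_tool_cam"]));im=cv2.imread("pics/w7.png")
y=np.arctan2(T[1,0],T[0,0])
for z in(197,200,203):
    p=edge(c,im,T[:2,3],43,z,y+np.radians(np.arange(-95,96,5)),5,0);print("lid",z,circ(p,T[:2,3],43),circ(p,T[:2,3],43,True),"tcp",T[:3,3])
E
```

```text
1 1 (array([598.92,  19.34,  39.98]), np.float64(0.16), 56)
1 -1 (array([598.5 ,  19.74,  42.13]), np.float64(0.13), 72)
1 0 (array([599.03,  18.41,  40.71]), np.float64(0.34), 72)
2 1 (array([597.1 ,  14.43,  43.92]), np.float64(1.5), 72)
2 -1 (array([599.19,  19.45,  42.08]), np.float64(0.11), 72)
2 0 (array([598.78,  18.27,  41.1 ]), np.float64(0.41), 72)
7 1 (array([597.46,  15.31,  43.22]), np.float64(1.16), 72)
7 -1 (array([600.2 ,  19.35,  42.1 ]), np.float64(0.32), 70)
7 0 (array([598.18,  15.04,  43.29]), np.float64(1.27), 72)
lid 197 (array([540.73, -60.9 ,  44.49]), np.float64(0.16), 39) (array([541.73, -59.41]), np.float64(0.55), 39) tcp [540.61253042 -59.22118575 218.29114514]
lid 200 (array([541.43, -59.96,  43.74]), np.float64(0.15), 39) (array([541.93, -59.19]), np.float64(0.36), 39) tcp [540.61253042 -59.22118575 218.29114514]
lid 203 (array([542.31, -58.93,  42.83]), np.float64(0.18), 38) (array([542.18, -59.09]), np.float64(0.21), 38) tcp [540.61253042 -59.22118575 218.29114514]
```

```bash
python3 - <<'E'
from fit import *
m=camera_model("wrist");A=np.radians(np.arange(0,360,5));rays=[]
for i in(1,2,7):
    T=np.load(f"pics/T{i}.npy");c=(m,T@np.array(m["T_tool_cam"]));im=cv2.imread(f"pics/w{i}.png")
    ctr=(599,19.5)
    for z in(108,115):
        p=edge(c,im,ctr,42-(115-z)*-.16,z,A,4,-1);r=circ(p,ctr,42.5);print(i,z,r)
    x=r[0];o=c[1][:3,3];d=np.array([x[0],x[1],115])-o;rays.append((o,d/np.linalg.norm(d)));print(" cam",np.round(o))
    B=[a for a in A if all(0<=q<l for q,l in zip(proj(c,[598+126*np.cos(a),18+126*np.sin(a),12]),(511,383)))]
    if i==7:B=[a for a in B if np.cos(a-np.arctan2(-.8,-.6))<.5]
    p=edge(c,im,(598,18),122,12,B,5,0);print(" foot",circ(p,(598,18),122),circ(p,(598,18),122,True))
print(meet(rays))
ct=cam("top");im=cv2.imread("pics/top0.png")
p=edge(ct,im,(598,18),122,12,A,8,0);print("top foot",circ(p,(598,18),122))
E
```

```text
1 108 (array([597.53,  22.95,  43.13]), np.float64(0.13), 72)
1 115 (array([598.49,  19.77,  42.14]), np.float64(0.15), 72)
 cam [ 637. -110.  396.]
 foot (array([599.1 ,  18.09, 120.65]), np.float64(0.34), 71) (array([598.49,  17.9 ]), np.float64(1.24), 71)
2 108 (array([599.79,  20.93,  43.44]), np.float64(0.18), 71)
2 115 (array([599.15,  19.45,  42.04]), np.float64(0.16), 71)
 cam [580. -24. 323.]
 foot (array([598.81,  18.65, 120.5 ]), np.float64(0.34), 53) (array([599.95,  17.61]), np.float64(1.09), 53)
7 108 (array([600.68,  20.09,  43.21]), np.float64(0.29), 64)
7 115 (array([600.19,  19.35,  42.06]), np.float64(0.27), 65)
 cam [582.  -6. 362.]
 foot (array([599.95,  18.65, 120.34]), np.float64(0.23), 30) (array([598.42,  16.39]), np.float64(1.3), 30)
(array([599.2456991 ,  18.87706045, 117.5291001 ]), [0.5, 0.3, 0.8])Traceback (most recent call last):
  File "<stdin>", line 14, in <module>
  File "fit.py", line 15, in circ
    s=least_squares(f,[*c0] if fix else [*c0,r0],loss="soft_l1",f_scale=.4);return np.round(s.x,2),np.round(np.median(abs(s.fun)),2),len(p)
    return func(*args, **kwargs)
    vector_fun = VectorFunction(
        fun_wrapped,
    ...<6 lines>...
        workers=workers
    )
    self._update_fun()
    ~~~~~~~~~~~~~~~~^^
    self.f = self.fun_wrapped(xp_copy(self.x))
             ~~~~~~~~~~~~~~~~^^^^^^^^^^^^^^^^^
    return np.atleast_1d(self.fun(x))
                         ~~~~~~~~^^^
    return self.f(x, *self.args, **self.kwargs)
           ~~~~~~^^^^^^^^^^^^^^^^^^^^^^^^^^^^^^
  File "fit.py", line 14, in <lambda>
    f=(lambda x:np.hypot(*(p-x[:2]).T)-r0) if fix else (lambda x:np.hypot(*(p-x[:2]).T)-x[2])
                                                                            ~^~~~~~
ValueError: operands could not be broadcast together with shapes (0,) (2,)
```

```bash
python3 -c "
from h import *
to((598.7,19.2,145))"
```

```text
shift units [ 3.904 -0.008  2.932]
```

```bash
python3 -m crank '[[[0.78,0,0,0,0,0,0],[0.78,0,0,0,0,0,0],[0.78,0,0,0,0,0,0],[0.78,0,0,0,0,0,0],[0.78,0,0,0,0,0,0],[0,0,0.8,0,0,0,0],[0,0,0.8,0,0,0,0],[0,0,0.5,0,0,0,0]]]'
python3 -m crank '[[[0,0,0.4,0,0,0,0],[0,0,0.2,0,0,0,0],[0,0,0.2,0,0,0,0],[0,0,0,0,0,0,0],[0,0,0,0,0,0,0],[0,0,0,0,0,0,0],[0,0,0,0,0,0,0],[0,0,0,0,0,0,0]]]'
python3 - <<'E'
from h import *
T=tool();im=capture("wrist");cv2.imwrite("pics/w8.png",im);np.save("pics/T8.npy",T);s=capture("scene");cv2.imwrite("pics/s8.png",s)
cv2.imwrite("pics/j.png",np.vstack([cv2.resize(im[60:260,120:380],(780,600),interpolation=cv2.INTER_CUBIC)]))
print(T[:3,3],sense()["force"])
to((598.7,19.2,133))
E
```

```text
time_s: 14.85
eef_pos: [598.3, 19.3, 164.3]
ee_rot: [-0.001, 0.894, 0.449, -0.001]
force: [0.5, 0.3, -0.9]
grip_width: 0.078
grip_force: 49.1
time_s: 15.65
eef_pos: [598.9, 19.1, 146.0]
ee_rot: [0.0, 0.894, 0.449, 0.0]
force: [-0.2, -0.6, -0.6]
grip_width: 0.076
grip_force: 49.1
[598.87576875  19.0574784  146.03506156] [-0.14979211  1.44532552 -0.1717531 ]
shift units [ 0.001 -0.008  0.517]
```

View pics/j.png

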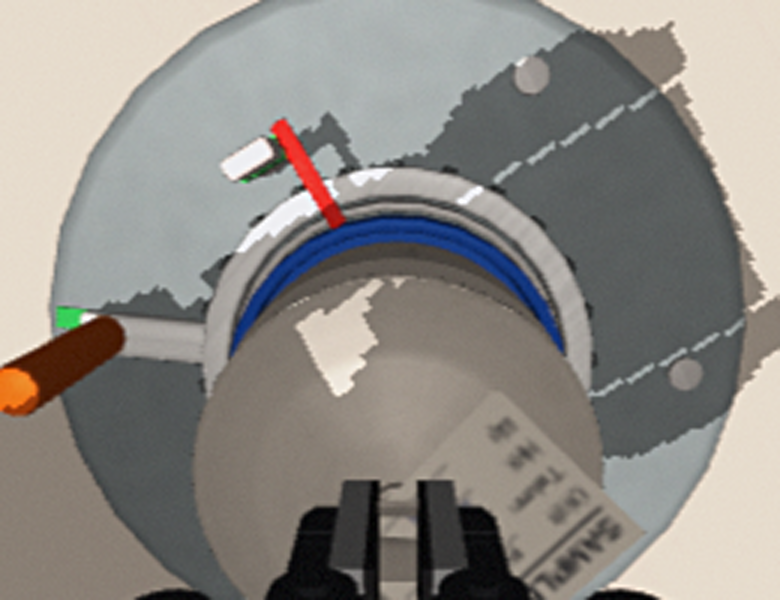

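The lid (columns 193–605) and the blue nest (232–563) share a centre column near 398, so sideways alignment is good. The arm points at the green mark. Next I lower slowly.

```bash
python3 -m crank '[[[0,0,0.06,0,0,0,0],[0,0,0.06,0,0,0,0],[0,0,0.06,0,0,0,0],[0,0,0.06,0,0,0,0],[0,0,0,0,0,0,0],[0,0,0,0,0,0,0],[0,0,0,0,0,0,0],[0,0,0,0,0,0,0]]]'
python3 -m crank '[[[0,0,0.06,0,0,0,0],[0,0,0.06,0,0,0,0],[0,0,0.06,0,0,0,0],[0,0,0.06,0,0,0,0],[0,0,0,0,0,0,0],[0,0,0,0,0,0,0],[0,0,0,0,0,0,0],[0,0,0,0,0,0,0]]]'
```

```text
time_s: 16.55
eef_pos: [598.8, 19.0, 139.8]
ee_rot: [0.0, 0.894, 0.449, 0.0]
force: [-0.7, -1.0, -0.5]
grip_width: 0.081
grip_force: 49.1
time_s: 17.35
eef_pos: [598.8, 19.0, 133.8]
ee_rot: [0.0, 0.894, 0.449, 0.0]
force: [-0.2, 0.2, -0.8]
grip_width: 0.081
grip_force: 49.1
```

There is no force at 133.8 mm, below the 138.9 mm rim-contact height, so the spigot is inside the mouth. Next I press in steps.

```bash
python3 -m crank '[[[0,0,0.04,0,0,0,0],[0,0,0.04,0,0,0,0],[0,0,0.04,0,0,0,0],[0,0,0.04,0,0,0,0],[0,0,0.04,0,0,0,0],[0,0,0,0,0,0,0],[0,0,0,0,0,0,0],[0,0,0,0,0,0,0]]]'
for i in 1 2 3; do python3 -c "
from h import *
capture('wrist');print(np.round(sense()['force'],1))"; done
```

```text
time_s: 18.15
eef_pos: [598.9, 19.0, 129.0]
ee_rot: [0.0, 0.894, 0.449, 0.0]
force: [0.0, 0.8, 5.3]
grip_width: 0.077
grip_force: 49.6
[0.4 0.8 3.7]
[0.2 0.3 5.3]
[-0.5  0.1  5.1]
```

```bash
python3 -m crank '[[[0,0,0.05,0,0,0,0],[0,0,0.05,0,0,0,0],[0,0,0.05,0,0,0,0],[0,0,0.05,0,0,0,0],[0,0,0,0,0,0,0],[0,0,0,0,0,0,0],[0,0,0,0,0,0,0],[0,0,0,0,0,0,0]]]'
python3 - <<'E'
from h import *
f=[]
for i in range(8):
    im=capture('wrist');f.append(sense()['force'])
print(np.round(np.mean(f,0),2),np.round(np.std(f,0),2),tool()[:3,3])
cv2.imwrite("pics/w9.png",im);s=capture("scene");cv2.imwrite("pics/s9.png",s)
a=cv2.resize(im[60:260,120:380],(520,400),interpolation=cv2.INTER_CUBIC);b=cv2.resize(s[160:240,210:290],(280,280),interpolation=cv2.INTER_CUBIC)
o=np.zeros((400,800,3),np.uint8);o[:,:520]=a;o[:280,520:]=b;cv2.imwrite("pics/k.png",o)
E
```

```text
time_s: 19.1
eef_pos: [599.0, 19.0, 124.5]
ee_rot: [0.0, 0.894, 0.449, 0.0]
force: [-2.1, 0.1, 8.8]
grip_width: 0.081
grip_force: 50.0
[-2.02  0.19  9.08] [0.42 0.57 0.34] [598.95920417  19.02782452 124.47813609]
```

View pics/k.png

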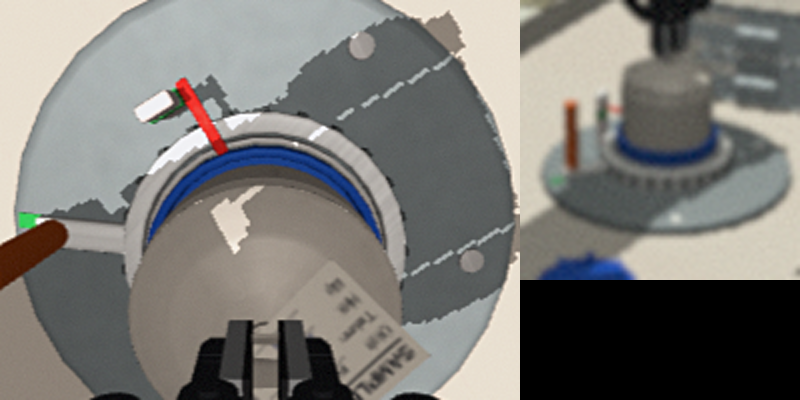

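The lid looks level and flush on the jar, and the collar arm is at the green mark. The push reads a steady 9 N after about 9 mm of travel, which began at the seated height. I am handing in.

```bash
python3 -c "
from rig import *
print(finish_job())"
```

```text
the job is handed in; nothing more can be done
None
```

I turned the collar to the green mark, set the lid in the jar mouth, and handed the job in while still gripping it and pressing down at a steady 9 N or so; the hand-in gave no verdict.

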